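# Put the spare objective away in its snap-lid case

## Task

Open the case of microscope objectives: press its orange snap tab in while lifting, and tip the lid right back until it stays open. Then lift the red-ringed objective out of its bench stand, seat it nose down in the empty cup of the case and let go; once it stands there, nudge it so that it visibly rocks in the cup, and leave it standing upright and free in the cup. Do not shift or knock over anything else on the bench or the objective already in the case.

Things in the scene. Friction and masses are not known exactly. Their poses are not given: they have to be found in the camera images.
- case: Objective case, fixed: grey open base 150 (x) x 180 (y) x 55 mm high, shut at the start by a blue hollow lid 55 mm high (110 mm in all). Origin: centre of the underside; the front, with the orange tab at its middle, faces the case's own -x. Two white conical cups stand inside at x = -8 mm: at y = +42 the taken one (green-ringed objective), at y = -42 the empty one.
- lid_hinge (a point): Middle of the hinge line, on the case's rear rim: case frame (75, 0, 55.5) mm. The line runs along the case's y. The axes turn with the lid.
- lid (a joint): Lid angle in rad: 0 shut and latched, grows as the front edge rises, stop at 1.85. Weighs 0.22 kg. Let go below about 1.2 rad it falls shut; beyond, it falls open by itself and rests at 1.85, leaning back. Latched it gives only about 0.02.
- tab_face (a point): Outer face of the orange sprung tab at its middle; lid shut: (-75, 0, 79.5) mm in the case frame, flush with the case's front. Rides on the lid's front wall, the point moves with it; axes are the lid's (x inward, z up when shut). Face 44 mm wide, from 22 mm below this point up to the underside of its lip 12 mm above.
- tab_lip (a point): Middle of the lip's outer lower edge: 9 mm out from and 12 mm above tab_face; same axes. Lip: ledge 44 mm wide, 5 mm thick, jutting 9 mm outward (-x). Closed fingertips that point down and forward, tilted 30 to 45 degrees from vertical, fit under it: they press the face in and lift the lip in one movement.
- tab (a joint): Tab travel in m: 0 sprung out, 0.008 fully in (toward the case's +x). Needs 3 N to start, 6.6 N at the stop. From 0.006 on its barb is clear of the catch and the lid can be lifted; hold it in until the front edge has risen 15 mm (lid 0.1 rad).
- objective_mid (a point): Spare objective with the red ring, 80 mm long, 0.15 to 0.31 kg: barrel 34 mm in diameter and, below, a nose 22 mm long tapering to a flat foot 22 mm wide. This point is on its axis, 40 mm above the foot; z runs from nose to top. It stands nose down in the bench stand, its top 91 mm above the bench.
- objective_nose (a point): Centre of the flat foot of the same objective's nose; axes as objective_mid.
- cup_seat (a point): Centre of the inner floor of the empty cup, 13 mm above the bench. Cup 25 mm wide at the floor, 40 mm at its mouth, rim 38 mm above the bench. The objective's foot rests here when seated, its top 93 mm above the bench, with about 2 mm of play round the nose: pushed sideways near its top by 4 to 6 mm it rocks by 0.06 to 0.1 rad, let go it falls back upright. Pushed much farther it may stay aslant.
- stand: Fixed bench stand: dark steel disc 76 mm in diameter with a black conical cup on it, rim 36 mm above the bench. Origin: centre of its underside. The objective's foot rests 11 mm above the bench.
- neighbour: The green-ringed objective, same size, already standing in the other cup. Origin: centre of its foot. Leave it there.
- bottle: Loose amber bottle, 54 mm in diameter, 130 mm high, near one front corner of the case. Origin: centre of its underside. Leave it.
- dishes: Loose stack of dishes, 84 mm in diameter, 42 mm high, near the other front corner. Origin: centre of its underside. Leave it.
- tipbox: Loose green box of pipette tips, 110 (x) x 80 (y) x 61 mm high. Origin: centre of its underside. Leave it.
- slidebox: Loose yellow slide box, 100 (x) x 80 (y) x 34 mm high. Origin: centre of its underside. Leave it.
- jar: Loose white jar with a blue cap, 66 mm in diameter, 85 mm high. Origin: centre of its underside. Leave it.
There are look-alikes about, which are no part of the job. What is shaped like the part that bears objective_mid but pink or yellow is not meant.

How it is judged:
By the outcome, as a careful person would: the job done as asked, in the order asked, and still so for the second after the job is handed in, with the robot touching nothing.
It also fails if it takes over 72 s, if anything falls off the work surface, if the arm or the gripper's body presses on something with over 40 N, if the wrist force passes 120 N, or if a joint passes its speed limit or range.

## Robot

A 6-joint arm with a two-finger parallel gripper is mounted at the origin on the work surface. World frame = base frame: x ahead of the robot, y to its left, z up, the work surface at z = 0. Lengths are in mm, angles in rad, forces in N, time in s.
With the tool pointing down it reaches from about 375 to 900 mm from the base axis. Payload 3.1 kg.
Tool frame: the origin (TCP) lies at the very end of the fingers, on their centre line; the grasp point (between the pads) lies 19 mm behind it (env.pinch_z is the distance from the TCP to the grasp point, in mm); z points along the fingers, y is the line along which they close (so a half turn about z gives the same grasp; the last joint's range is limited). The gripper opens to 85 mm and grips with 20 to 120 N. Pads are 22 mm wide; open, the fingers measure 114 mm over their backs; the gripper's body (76 mm by 85 mm) begins 54 mm behind the grasp point. The pads swing forward as they close: fully open they stand 13 mm farther back than shut.
Start: joints at [-1.454, 0.527, 1.433, -0, 1.181, -0.178], TCP at [182.214, -597.825, 199.41] pointing down, gripper open.
Joint ranges: [-3.08, 3.08], [-0.75, 2.2], [0.22, 2.44], [-1.43, 4.57], [0, 2.65], [-2.85, 2.85]. Speed limits (rad/s): [2.79, 2.79, 3.14, 3.14, 3.14, 3.14].

## Interface

Orientations are given as a rotation vector (axis times angle).
In Python, from plant import env, cams, ticket gives the robot as it stands. The module is installed in compiled form; this text tells all that it offers.
- The arm moves only by the tool arm_command, never from a script. Its argument "targets" is one flat list of numbers, 4 for each row, row after row: the shift along the world's x, y, z in cm, then the turn about the world's z in rad. A call has 1 to 12 rows; each row is the pose to reach, as a shift and turn from the pose commanded when the call began; what a row does not reach only later rows make up. A row lasts 1/12 s, in which the tool goes at most 41.7 mm and 7.16 degrees, less where a joint would pass 70% of its speed; a pose out of reach is approached as far as the arm can. A call with a gripper value outside its range is refused whole. "jaw" is the finger opening in cm, from 0 to 8.54, set as the call begins (left out, the last holds). The fingers move at their own pace and stop on an object; "squeeze" is the grip in N (left out, the last holds). Time passes only in rows, so rows that repeat a pose let the fingers close. It gives the time, the measured TCP pose, the force, the opening and the grip force at its end, in the units of the state.
- env.sense(): the state, without advancing time (a new reading comes with each control period).
- cams.get_image(name): name is "side" or "top"; returns a dict with "color" (384x512x3 uint8, red, green, blue), "mtx" (3x3 intrinsics, pixels), "position" and "attitude" of the camera in the world. Camera axes: x right, y down, z forward; pixel columns grow to the right and rows downward; lengths in mm; the calibration is good to about 2 mm. A picture is of the moment at which its call begins. There is no depth.
- ticket.hand_in(): hands the job in; it is judged then, once.
The state is a dict: "time_s": time; "joint_pos": joint angles; "joint_velocities": joint speeds; "joint_torque": joint torques, N m; "eef_pos": TCP position; "orientation": TCP orientation; "wrist_force": force on the tool from outside, world axes, zero at the start; "moment": the same for the moment, N m; "grip_width": opening from 0.0 (shut) to 1.0 (fully open); "finger_force": force on a finger pad.
Only numpy, scipy, OpenCV 4.12 (cv2) and the standard library are available. Lean on these libraries where they do the work, as an engineer would, in place of code of your own. Each camera call takes 0.05 s, during which the arm holds its last target. There are 200 camera calls.

## Working session

There is one attempt and no reset: what is moved stays moved. The work goes in short steps, Python scripts to look and compute and a tool call to move; the robot and the scene stay as the last step left them, time stands still between calls to the robot, and variables do not carry over. Pictures are saved under pics/ and viewed, at most 11 in all, crops included, and the job is handed in when it is done.

Besides the shell and the picture viewer there is one more tool, called after "Call:" as name(argument=value, ...) on one line, values as JSON. arm_command: Moves the arm, as the interface text tells. Its arguments: {"type":"object","properties":{"targets":{"type":"array"},"jaw":{"type":"number"},"squeeze":{"type":"number"}},"required":["targets"]}

```bash
mkdir -p pics; cat > h.py <<'E'
import numpy as np, cv2
from scipy.spatial.transform import Rotation as R
from plant import env, cams, ticket
def rot(a):
    a=np.array(a,float)
    return a if a.shape==(3,3) else R.from_rotvec(a.ravel()).as_matrix() if a.size==3 else R.from_quat(a).as_matrix()
def get(n): return cams.get_image(n)
def ray(im,u,v):
    d=rot(im["attitude"])@np.linalg.solve(np.array(im["mtx"]),[u,v,1]); return np.array(im["position"],float),d
def onz(im,u,v,z):
    p,d=ray(im,u,v); return p+d*(z-p[2])/d[2]
def proj(im,P):
    c=np.array(im["mtx"])@rot(im["attitude"]).T@(np.array(P,float)-im["position"]); return c[:2]/c[2]
def save(im,name,s=1.5,crop=None):
    c=im["color"][:,:,::-1]
    if crop: c=c[crop[1]:crop[3],crop[0]:crop[2]]
    cv2.imwrite("pics/"+name,cv2.resize(c,None,fx=s,fy=s,interpolation=cv2.INTER_CUBIC))
E
python3 - <<'E'
from h import *
for n in("top","side"):
    im=get(n); save(im,n+"0.png"); print(n,im["position"],im["attitude"],im["mtx"])
s=env.sense(); print(s)
E
```

```text
top [ 484.26269655   29.00468144 1011.6872707 ] [-2.17596272  2.18145509 -0.11787532] [[364.67345338   0.         260.75270978]
 [  0.         364.67345338 191.77449208]
 [  0.           0.           1.        ]]
side [147.23381414 538.73923717 698.19759788] [-0.94278063  2.48089044 -1.09165275] [[346.38011191   0.         253.34640021]
 [  0.         346.38011191 189.6283711 ]
 [  0.           0.           1.        ]]
{'time_s': 0.1, 'joint_pos': array([-1.45350136e+00,  5.28397599e-01,  1.43375487e+00, -1.00025625e-05,
        1.18139338e+00, -1.78508905e-01]), 'joint_velocities': array([ 0.00243529, -0.00162296, -0.00377806,  0.00061353,  0.00128547,
       -0.00046861]), 'joint_torque': array([ 1.31572415e-04, -4.43302238e+01, -1.78585714e+01, -2.89608342e-04,
        3.93865543e-03, -6.54473649e-07]), 'eef_pos': array([ 182.13054582, -597.14954721,  198.52267825]), 'orientation': array([-3.10536198e+00, -4.62673632e-01, -7.93170463e-05]), 'wrist_force': array([-0.47645942, -0.51852426,  0.01844591]), 'moment': array([-0.00130038, -0.03283943,  0.0288168 ]), 'finger_force': 0.0, 'grip_width': 0.9979394633293356}
```

View pics/top0.png

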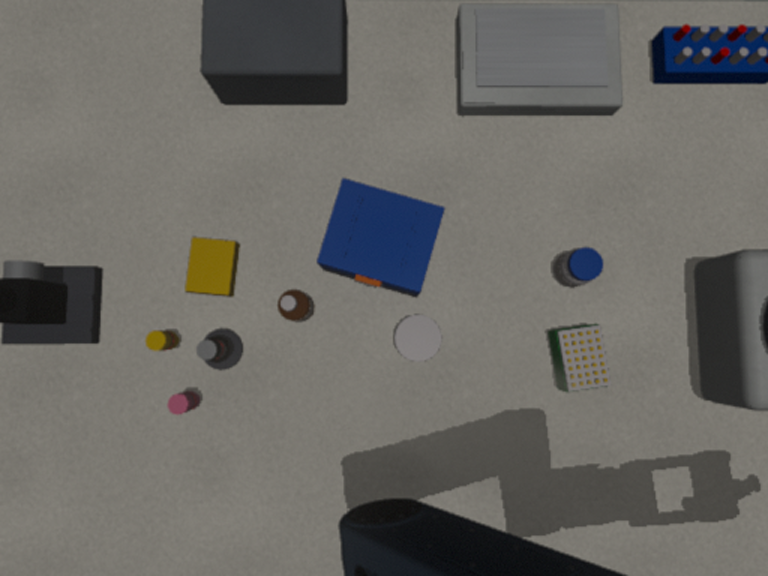

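View pics/side0.png

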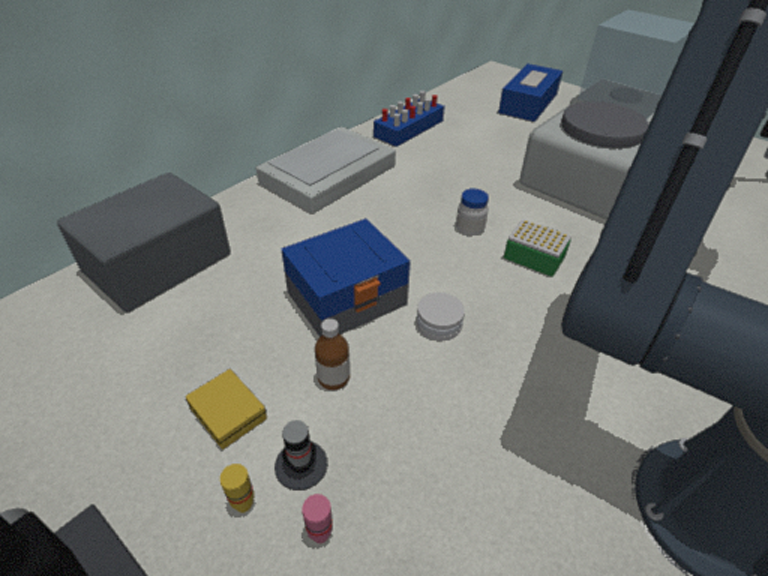

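The top view shows the blue lid at about (382,237), the orange tab at (368,281) and the red-ringed objective in its stand at about (208,350), all in 1.5x pixels. The pink and yellow look-alikes stand beside the stand. The side view shows the tab face clear, with the bottle and the dishes either side of it.

```bash
cat > m.py <<'E'
from h import *
im=get("top"); c=im["color"]; hsv=cv2.cvtColor(c,cv2.COLOR_RGB2HSV)
m=cv2.inRange(hsv,(105,120,40),(125,255,255)); m[:110]=0; m[200:]=0; m[:,:200]=0; m[:,310:]=0
ct=max(cv2.findContours(m,0,1)[0],key=cv2.contourArea)
q=cv2.approxPolyDP(cv2.convexHull(ct),6,True)[:,0]; print("blue",q.tolist())
W=np.array([onz(im,*p,110)[:2] for p in q]); print(W.round())
print("rect",cv2.minAreaRect(np.array([onz(im,*p[0],110)[:2] for p in ct],np.float32)))
m=cv2.inRange(hsv,(3,150,90),(16,255,255)); m[:170]=0; m[200:]=0
v,u=np.nonzero(m); print("tab",len(u),u.mean(),v.mean(),onz(im,u.mean(),v.mean(),92))
print("obj hsv",hsv[233,133:146].tolist())
s=get("side"); print("side hsv"); 
h2=cv2.cvtColor(s["color"],cv2.COLOR_RGB2HSV); m=cv2.inRange(h2,(3,150,90),(16,255,255)); m[:180]=0;m[210:]=0;m[:,:230]=0
v,u=np.nonzero(m); print("tab side",len(u),u.mean(),v.mean(),onz(s,u.mean(),v.mean(),80))
a=cv2.resize(c[205:260,90:170][:,:,::-1],None,fx=5,fy=5,interpolation=0); b=cv2.resize(s["color"][270:330,170:230][:,:,::-1],None,fx=5,fy=5,interpolation=0)
o=np.zeros((300,700,3),np.uint8); o[:275,:400]=a; o[:,400:]=b; cv2.imwrite("pics/obj.png",o)
E
python3 m.py
```

```text
blue [[228, 120], [295, 139], [279, 194], [212, 174]]
[[753.  99.]
 [704. -70.]
 [565. -28.]
 [615. 139.]]
rect ((658.031494140625, 35.20458221435547), (177.39260864257812, 151.82322692871094), 73.66698455810547)
tab 60 244.75 186.61666666666667 [585.29556756  57.51907293  92.        ]
obj hsv [[30, 3, 89], [30, 3, 90], [0, 3, 92], [90, 3, 91], [30, 3, 90], [30, 3, 90], [0, 3, 93], [0, 3, 92], [0, 0, 92], [0, 0, 92], [0, 0, 92], [15, 9, 59], [15, 29, 35]]
side hsv
tab side 170 243.8470588235294 194.5705882352941 [587.67382486  61.98221933  80.        ]
```

View pics/obj.png

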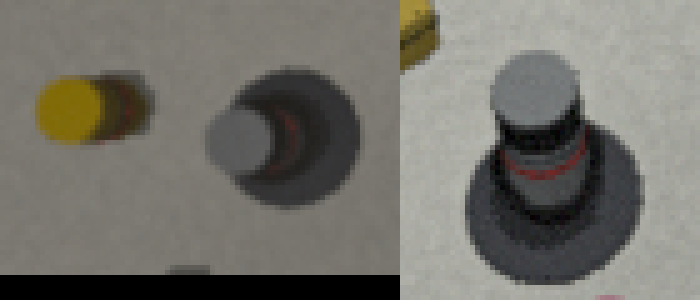

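Call:
arm_command(targets=[4,7.4,0,-0.1,8,14.7,0,-0.2,10,18.4,0,-0.3,12,22,0,-0.4,14,25.7,0,-0.5,16,29.4,0,-0.58,18,33,0,-0.58,20,36.7,0,-0.58,22,40.4,0,-0.58,22,40.4,0,-0.58], jaw=0, squeeze=40)

```text
time_s: 1.03
eef_pos: [382.0, -230.1, 199.5]
orientation: [3.11, -0.446, 0.0]
wrist_force: [1.5, 0.1, 0.8]
grip_width: 0.002
finger_force: 0.0
```

```bash
cat > t.py <<'E'
from h import *
t=get("top");s=get("side")
def tri(a,b):
    p,d=ray(t,*a);q,e=ray(s,*b); k=np.linalg.lstsq(np.c_[d,-e],q-p,rcond=None)[0]
    return (p+k[0]*d+q+k[1]*e)/2, np.linalg.norm(p+k[0]*d-q-k[1]*e)
print("objtop",tri((137.7,232.5),(196.3,286.9)),onz(t,137.7,232.5,91),onz(s,196.3,286.9,91))
print("stand",onz(t,90+298/5-.5,205+138/5-.5,3), "yellow",onz(t,90+70/5-.5,205+110/5-.5,80),"bottle cap",onz(t,288/1.5,303/1.5,130))
print("lid TR corner side",proj(s,(578.4,59.4,91.5)),proj(t,(578.4,59.4,91.5)))
x=env.sense(); print(x["eef_pos"],x["orientation"],x["joint_pos"],x["wrist_force"])
E
python3 t.py
```

```text
objtop (array([471.52571001, 326.71741087,  87.98877572]), np.float64(2.7506571310092167)) [470.53088973 324.80920111  91.        ] [471.10179036 328.52718886  91.        ]
stand [470.20385396 322.01867743   3.        ] yellow [485.74183881 414.93072725  80.        ] bottle cap [543.94548085 183.71755663 130.        ]
lid TR corner side [247.184167  192.4718605] [244.01095844 189.34349   ]
[ 382.50407002 -225.82731939  199.26944033] [-3.10850638e+00  4.32364194e-01  1.95144273e-03] [-0.78724273  0.28641083  1.86543605  0.00210925  0.99264797  1.05880631] [-0.82343954 -0.52498856 -0.19871672]
```

Call:
arm_command(targets=[1.6,3,0,0,3.5,6.5,0,0,5.4,10,0,0,7.4,13.5,-1,0,9.3,17,-2,-0.01,11.2,20.5,-4,-0.01,13,23.8,-6.5,-0.01,14.8,27,-9,-0.01,16.1,29.5,-11.5,-0.01,16.1,29.5,-11.9,-0.01,16.1,29.5,-11.9,-0.01,16.1,29.5,-11.9,-0.01])

```text
time_s: 2.13
eef_pos: [542.1, 62.3, 80.0]
orientation: [3.107, -0.46, -0.002]
wrist_force: [0.1, -0.0, 0.9]
grip_width: 0.005
finger_force: 0.0
```

```bash
python3 - <<'E'
from h import *
t=get("top");s=get("side"); 
a=cv2.resize(t["color"][140:230,200:300],None,fx=4,fy=4)[:,:,::-1]; b=cv2.resize(s["color"][120:240,190:290],None,fx=4,fy=4)[:,:,::-1]
o=np.zeros((480,800,3),np.uint8); o[:360,:400]=a;o[:,400:]=b; cv2.imwrite("pics/tab.png",o)
x=env.sense(); print(x["eef_pos"],x["orientation"],x["wrist_force"],proj(s,x["eef_pos"]),proj(t,x["eef_pos"]))
E
```

```text
[542.79516762  61.55123487  81.40599047] [ 3.10698698e+00 -4.62764794e-01  2.06000370e-03] [ 0.18169345 -0.3066562  -0.72469596] [257.09382479 202.30330824] [243.28094852 203.61957921]
```

View pics/tab.png

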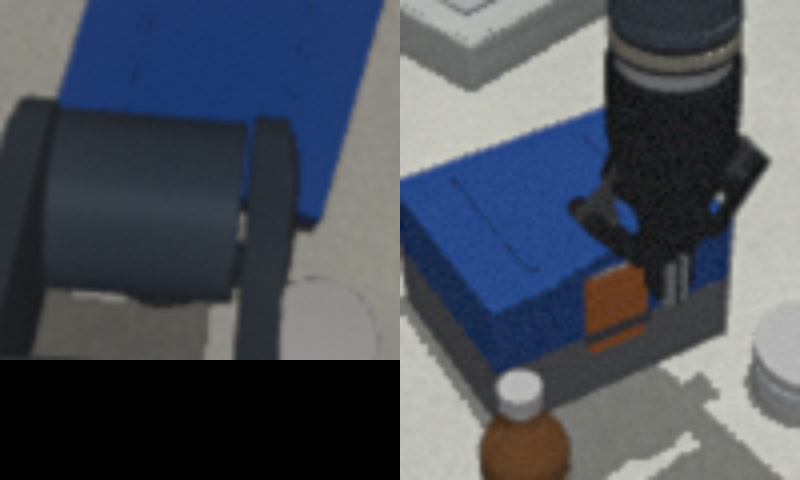

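Call:
arm_command(targets=[0.2,0.9,0,-0.01,1.2,0.6,0,-0.01,2.1,0.35,0,-0.01,2.4,0.26,0,-0.01,2.6,0.2,0,-0.01,2.6,0.2,0,-0.01,2.6,0.2,0,-0.01])

```text
time_s: 2.82
eef_pos: [568.3, 64.7, 80.4]
orientation: [3.105, -0.477, -0.001]
wrist_force: [-0.2, -0.3, -0.1]
grip_width: 0.001
finger_force: 0.0
```

Call:
arm_command(targets=[0.3,-0.09,0,0,0.3,-0.09,0,0,0.3,-0.09,0,0])

```text
time_s: 3.07
eef_pos: [571.5, 64.2, 80.3]
orientation: [3.105, -0.476, -0.0]
wrist_force: [0.3, -0.2, 0.2]
grip_width: -0.001
finger_force: 0.0
```

Call:
arm_command(targets=[0.3,-0.09,0,0,0.3,-0.09,0,0,0.3,-0.09,0,0])

```text
time_s: 3.32
eef_pos: [574.7, 63.3, 80.4]
orientation: [-3.105, 0.476, -0.0]
wrist_force: [-0.4, -0.1, 0.8]
grip_width: 0.001
finger_force: 0.0
```

Call:
arm_command(targets=[0.3,-0.09,0,0,0.3,-0.09,0,0,0.3,-0.09,0,0])

```text
time_s: 3.57
eef_pos: [577.8, 62.3, 80.4]
orientation: [-3.105, 0.476, -0.0]
wrist_force: [-0.2, 0.1, -0.6]
grip_width: 0.001
finger_force: 0.0
```

Call:
arm_command(targets=[0.3,-0.09,0,0,0.3,-0.09,0,0,0.3,-0.09,0,0])

```text
time_s: 3.82
eef_pos: [580.8, 61.4, 80.4]
orientation: [-3.105, 0.476, -0.0]
wrist_force: [-0.3, 0.2, -1.6]
grip_width: -0.002
finger_force: 0.0
```

Call:
arm_command(targets=[0.3,-0.09,0,0,0.3,-0.09,0,0,0.3,-0.09,0,0])

```text
time_s: 4.07
eef_pos: [583.8, 60.5, 80.4]
orientation: [-3.105, 0.476, -0.0]
wrist_force: [0.8, -0.1, -0.6]
grip_width: -0.0
finger_force: 0.0
```

```bash
python3 - <<'E'
from h import *
s=get("side"); save(s,"c1.png",6,(205,140,305,230))
x=env.sense(); print(x["eef_pos"],x["wrist_force"],x["joint_pos"],proj(s,x["eef_pos"]))
E
```

```text
[583.56660238  60.5583859   80.38344942] [-0.12937643 -0.54517507  0.83250113] [-8.69424187e-02  6.34720783e-01  1.63205164e+00  9.70140435e-06
  8.74821471e-01  1.78812331e+00] [245.39264059 194.91598665]
```

View pics/c1.png

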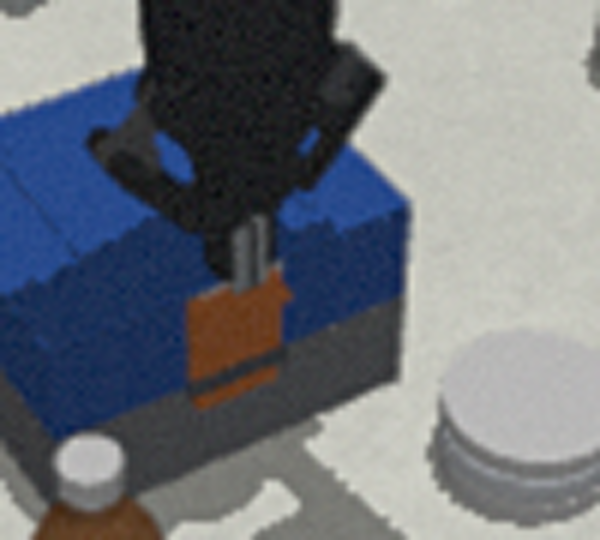

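```bash
python3 - <<'E'
from h import *
s=get("side")
for h in (0,5,10,15,20):print(h,proj(s,(542.8,61.55,81.4+h)),proj(s,(583.6,60.5,80.4+h)))
print(onz(s,258.7,195,81.4),onz(s,247.5,188.3,80.4))
print("hypoth lip top/bottom",[proj(s,(578.4+a*12.3*0+a*.281*22,59.4+a*.959*22,z)).round(1).tolist() for a in(-1,1) for z in(91.5,96.5)])
print("face bottom corners",[proj(s,(587+a*.281*22,57+a*.959*22,57.5)).round(1).tolist() for a in(-1,1)])
print("lid front top corners",[proj(s,(587+a*.281*90,57+a*.959*90,110)).round(1).tolist() for a in(-1,1)])
c=s["color"]; cv2.imwrite("pics/c2.png",cv2.resize(c[170:215,225:265][:,:,::-1],None,fx=13,fy=13,interpolation=0))
E
```

```text
0 [257.09264672 202.30382927] [245.39825498 194.8937789 ]
5 [257.13355532 200.89306321] [245.3936473  193.48761871]
10 [257.17478439 199.47124572] [245.38900436 192.07070059]
15 [257.21633769 198.03824643] [245.38432577 190.64290061]
20 [257.25821909 196.59393291] [245.37961111 189.20409294]
[557.16687798  38.58085874  81.4       ] [596.41526479  38.15269856  80.4       ]
hypoth lip top/bottom [[254.4, 189.4], [254.5, 188.0], [239.8, 195.6], [239.8, 194.2]]
face bottom corners [[252.4, 196.9], [238.2, 203.0]]
lid front top corners [[274.4, 173.2], [213.7, 198.1]]
```

View pics/c2.png

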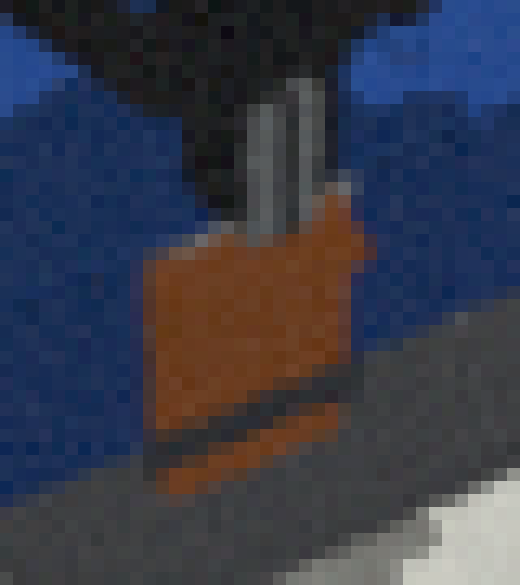

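The picture shows the closed tips ending at about (245,189), roughly 20 mm above the reported TCP and above the lip. I'll back off, go lower and push again.

Call:
arm_command(targets=[-1.5,0.43,0,0,-3,0.87,0,0,-3,0.87,-0.8,0,-3,0.87,-1.6,0,-3,0.87,-1.6,0,-2,0.58,-1.6,0,-1.5,0.43,-1.6,0,-1.5,0.43,-1.6,0])

```text
time_s: 4.83
eef_pos: [572.0, 64.0, 64.7]
orientation: [-3.105, 0.477, -0.007]
wrist_force: [0.1, 0.5, -0.5]
grip_width: 0.0
finger_force: 0.0
```

Call:
arm_command(targets=[0.25,-0.07,0,0,0.5,-0.14,0,0,0.5,-0.14,0,0])

```text
time_s: 5.08
eef_pos: [573.6, 63.4, 64.6]
orientation: [-3.105, 0.476, 0.001]
wrist_force: [-1.3, -0.1, 1.9]
grip_width: -0.005
finger_force: 0.9
```

Call:
arm_command(targets=[0.25,-0.07,0,0,0.5,-0.14,0,0,0.5,-0.14,0,0])

```text
time_s: 5.33
eef_pos: [578.2, 62.2, 64.6]
orientation: [-3.105, 0.476, 0.002]
wrist_force: [-3.0, 0.8, 3.8]
grip_width: -0.001
finger_force: 3.1
```

Call:
arm_command(targets=[-1,0.29,0,0,-2,0.58,0,0,-2,0.58,-0.7,0,-2,0.58,-1.5,0,-2,0.58,-1.5,0,-1,0.29,-1.5,0,-0.7,0.2,-1.5,0,-0.7,0.2,-1.5,0])

```text
time_s: 6.0
eef_pos: [571.4, 64.0, 49.0]
orientation: [-3.105, 0.477, 0.004]
wrist_force: [-3.9, 2.0, -0.3]
grip_width: 0.002
finger_force: 1.9
```

Call:
arm_command(targets=[0.25,-0.07,0,0,0.5,-0.14,0,0,0.5,-0.14,0,0])

```text
time_s: 6.25
eef_pos: [575.3, 62.9, 49.0]
orientation: [3.105, -0.476, -0.005]
wrist_force: [-5.5, 1.7, 0.1]
grip_width: 0.003
finger_force: 2.8
```

```bash
python3 - <<'E'
from h import *
s=get("side"); x=env.sense(); print(x["eef_pos"],x["wrist_force"],x["moment"],proj(s,x["eef_pos"]))
cv2.imwrite("pics/c3.png",cv2.resize(s["color"][165:215,225:275][:,:,::-1],None,fx=11,fy=11,interpolation=0))
E
```

```text
[574.99056677  62.938772    49.06819191] [-6.12777921  1.82894398 -0.45218286] [0.23760411 0.8472975  0.01529027] [247.22794838 205.51067788]
```

View pics/c3.png

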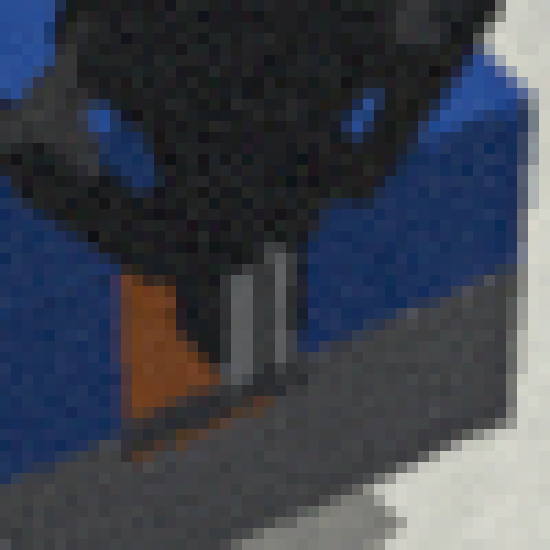

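The tips now bear on the tab below the lip at about (248,200), with about 6 N purely horizontal. Next I press fully in and lift.

Call:
arm_command(targets=[0.3,-0.09,0,0,0.4,-0.11,0,0,0.4,-0.11,0,0,0.5,-0.14,0.4,0,0.6,-0.17,0.8,0,0.7,-0.2,1.2,0,0.8,-0.23,1.5,0,0.8,-0.23,1.5,0])

```text
time_s: 6.97
eef_pos: [582.1, 60.9, 64.7]
orientation: [3.105, -0.476, -0.008]
wrist_force: [-6.2, 1.8, 1.9]
grip_width: -0.003
finger_force: 3.4
```

```bash
python3 - <<'E'
from h import *
s=get("side"); x=env.sense(); print(x["eef_pos"],x["wrist_force"],proj(s,x["eef_pos"]))
save(s,"c4.png",5,(180,130,290,230))
E
```

```text
[582.00047339  60.87014059  64.44573172] [-6.25911197  1.77275947  0.87098121] [245.77099135 199.67094382]
```

View pics/c4.png

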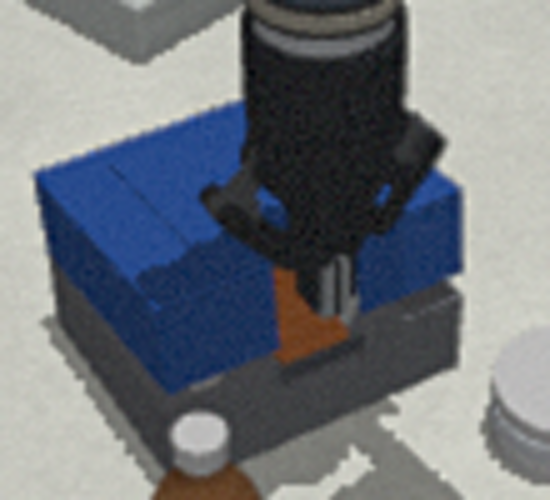

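Call:
arm_command(targets=[0.35,-0.1,0.7,0,0.65,-0.2,1.4,0,1.0,-0.3,2.1,0,1.35,-0.4,2.8,0,1.75,-0.5,3.5,0,2.2,-0.65,4.1,0,2.65,-0.78,4.7,0,3.1,-0.9,5.3,0,3.6,-1.05,5.9,0,4.2,-1.22,6.4,0,4.2,-1.22,6.4,0])

```text
time_s: 7.93
eef_pos: [629.2, 47.5, 130.9]
orientation: [3.105, -0.476, 0.009]
wrist_force: [-3.3, 1.2, 3.7]
grip_width: 0.001
finger_force: 3.0
```

Call:
arm_command(targets=[0.6,-0.18,0.5,0,1.2,-0.35,1.0,0,1.8,-0.53,1.5,0,2.4,-0.7,1.85,0,3.1,-0.9,2.3,0,3.7,-1.08,2.6,0,4.4,-1.28,2.9,0,5.1,-1.5,3.15,0,5.8,-1.7,3.4,0,6.5,-1.9,3.6,0,6.5,-1.9,3.6,0])

```text
time_s: 8.85
eef_pos: [695.3, 27.9, 165.7]
orientation: [3.105, -0.477, 0.01]
wrist_force: [-0.6, -0.5, 5.6]
grip_width: 0.003
finger_force: 2.7
```

Call:
arm_command(targets=[0.8,-0.23,0.2,0,1.6,-0.47,0.3,0,2.4,-0.7,0.4,0,3.2,-0.94,0.4,0,4,-1.17,0.4,0,4.5,-1.3,0.4,0,4.5,-1.3,0.4,0,4.5,-1.3,0.4,0,4.5,-1.3,0.4,0])

```text
time_s: 9.6
eef_pos: [737.8, 15.3, 168.9]
orientation: [3.104, -0.476, 0.004]
wrist_force: [0.3, -2.0, 5.7]
grip_width: 0.001
finger_force: 2.6
```

```bash
python3 - <<'E'
from h import *
t=get("top");s=get("side"); x=env.sense(); print(x["eef_pos"],x["wrist_force"])
o=np.zeros((384,800,3),np.uint8); o[:,:400]=t["color"][:,100:500,::-1]; o[:,400:]=s["color"][:,100:500,::-1]; cv2.imwrite("pics/o1.png",o)
E
```

```text
[737.5750331   15.39360386 168.99154994] [ 0.11564255 -1.78996576  5.76881184]
```

View pics/o1.png

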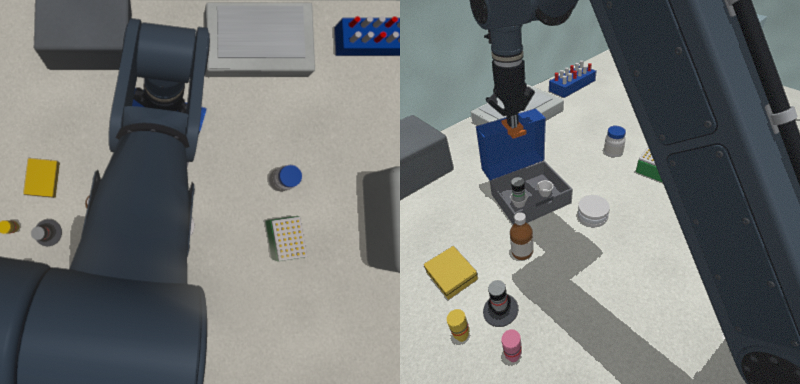

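Call:
arm_command(targets=[0,0,1.5,0,0,0,4,0,0,0,7,0,-1,0.3,10,0,-4,2,10,0,-7,4,10,0,-9,7,10,0,-11,10,10,0,-11,10,10,0])

```text
time_s: 10.45
eef_pos: [621.0, 122.2, 267.5]
orientation: [-3.103, 0.468, 0.011]
wrist_force: [-0.5, 0.0, 0.6]
grip_width: 0.001
finger_force: 0.0
```

```bash
python3 - <<'E'
from h import *
s=get("side"); x=env.sense(); print(x["eef_pos"],x["wrist_force"],x["joint_pos"])
hs=cv2.cvtColor(s["color"],cv2.COLOR_RGB2HSV); m=cv2.inRange(hs,(105,120,30),(125,255,255)); m[:90]=0;m[220:]=0;m[:,:170]=0;m[:,300:]=0
ct=max(cv2.findContours(m,0,1)[0],key=cv2.contourArea);print(cv2.approxPolyDP(cv2.convexHull(ct),4,True)[:,0].tolist())
H=np.array([731,15.1,55.5]);X=np.array([.959,-.281,0]);Y=np.array([.281,.959,0])
for th in(1.2,1.5,1.85):
  print(th,[proj(s,H+X*(-150*np.cos(th)+h*np.sin(th))+[0,0,150*np.sin(th)+h*np.cos(th)]+Y*y).round().tolist() for h in(0,55) for y in(-90,90)])
E
```

```text
[623.51544687 119.57975447 267.6047107 ] [ 0.06060555 -0.24534063  0.16449114] [1.29829296e-02 4.78148615e-01 1.32168615e+00 1.48265116e-03
 1.34513659e+00 1.88323017e+00]
[[232, 110], [243, 159], [189, 179], [171, 126]]
1.2 [[255.0, 129.0], [193.0, 150.0], [245.0, 113.0], [183.0, 133.0]]
1.5 [[247.0, 118.0], [185.0, 138.0], [236.0, 108.0], [176.0, 126.0]]
1.85 [[237.0, 111.0], [177.0, 130.0], [228.0, 108.0], [170.0, 125.0]]
```

Call:
arm_command(targets=[-2,2.6,0,0.12,-4,5.3,0,0.24,-6,8,0,0.36,-8,10.7,0,0.48,-10,13.4,0,0.6,-12,16.1,0,0.72,-14,18.8,-1,0.84,-15.6,21,-3,0.96,-15.6,21,-5,1.08,-15.6,21,-7,1.2,-15.6,21,-9,1.32,-15.6,21,-9,1.44], jaw=6)

```text
time_s: 11.5
eef_pos: [468.0, 324.8, 173.4]
orientation: [-2.642, -1.697, 0.015]
wrist_force: [-0.6, -0.9, -1.2]
grip_width: 0.706
finger_force: 0.0
```

Call:
arm_command(targets=[0,0,0,0.13,0,0,0,0.13,0,0,0,0.13])

```text
time_s: 11.75
eef_pos: [471.1, 325.9, 177.7]
orientation: [-2.536, -1.854, 0.001]
wrist_force: [-0.0, -0.1, -0.1]
grip_width: 0.698
finger_force: 0.0
```

```bash
python3 - <<'E'
from h import *
t=get("top");s=get("side"); x=env.sense(); print(x["eef_pos"],x["orientation"],x["grip_width"],x["joint_pos"],proj(s,x["eef_pos"]))
save(s,"g1.png",4,(140,190,290,330))
E
```

```text
[471.02198939 326.01191245 178.22916546] [-2.53583736e+00 -1.85444159e+00 -9.74671301e-05] 0.7039795093060404 [4.10400241e-01 4.83011418e-01 1.58841010e+00 4.73048391e-05
 1.07011686e+00 7.18331626e-01] [192.61661553 259.80665508]
```

View pics/g1.png

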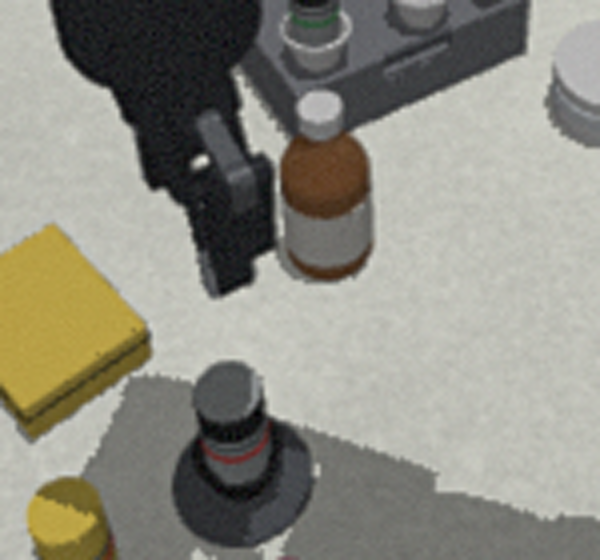

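The gripper straddles the objective's axis. The tips are at about (196,262) and the objective's top at about (197,287) in the side view. Next I descend and grip.

Call:
arm_command(targets=[0,-0.05,-3,0,0,-0.05,-6,0,0,-0.05,-9,0,0,-0.05,-11,0,0,-0.05,-12,0,0,-0.05,-13,0,0,-0.05,-13,0,0,-0.05,-13,0])

```text
time_s: 12.52
eef_pos: [471.1, 325.9, 48.9]
orientation: [2.533, 1.857, 0.002]
wrist_force: [-0.3, 0.2, 0.3]
grip_width: 0.703
finger_force: 0.0
```

Call:
arm_command(targets=[0,0,0,0,0,0,0,0,0,0,0,0,0,0,0,0,0,0,0,0,0,0,0,0], jaw=2.8, squeeze=40)

```text
time_s: 13.02
eef_pos: [471.4, 326.3, 50.0]
orientation: [2.533, 1.858, 0.005]
wrist_force: [-1.4, 0.6, 5.7]
grip_width: 0.373
finger_force: 39.5
```

Call:
arm_command(targets=[0,0,0.5,0,0,0,1,0,0,0,2,0,0,0,4,0,0,0,7,0,0,0,10,0,0,0,13,0,0,0,16,0,0,0,17,0,0,0,17,0,0,0,17,0])

```text
time_s: 13.93
eef_pos: [470.0, 325.4, 218.1]
orientation: [-2.533, -1.858, 0.001]
wrist_force: [-0.2, -0.3, -2.7]
grip_width: 0.371
finger_force: 40.0
```

```bash
cat > f.py <<'E'
from h import *
s=get("side"); x=env.sense(); e=x["eef_pos"]; print(e,x["orientation"],x["wrist_force"],x["moment"],x["grip_width"])
hs=cv2.cvtColor(s["color"],cv2.COLOR_RGB2HSV); m=cv2.inRange(hs,(0,110,60),(4,255,255))|cv2.inRange(hs,(172,110,60),(180,255,255))
n,l,st,c=cv2.connectedComponentsWithStats(m)
for i in range(1,n):
    if st[i,4]>3: print("red",st[i],c[i].round(1))
print("tcp px",proj(s,e),"lower",[proj(s,e+[0,0,h]).round().tolist() for h in(-37,-20,0,20)])
E
python3 f.py
```

```text
[469.20440418 325.0260928  216.85776403] [-2.53264677 -1.85767732  0.00504777] [ 0.25623268  0.35529643 -1.17609879] [-0.03707159  0.01498636 -0.0419273 ] 0.3710214487362248
red [288  64   4   7  19] [288.9  66.9]
red [273  74   4   5  11] [274.4  76. ]
red [182 248  17   7  29] [189.7 252.2]
red [204 349  17   9  38] [212.4 354.2]
tcp px [191.38702625 246.73358155] lower [[194.0, 259.0], [193.0, 254.0], [191.0, 247.0], [190.0, 239.0]]
```

```bash
python3 - <<'E'
from h import *
for n in("top","side"):
  im=get(n); hs=cv2.cvtColor(im["color"],cv2.COLOR_RGB2HSV)
  a=proj(im,(639.6,-2.1,38)); b=proj(im,(663.2,78.5,38)); print(n,a,b)
  x,y=a.astype(int); g=hs[y-14:y+15,x-16:x+17]
  m=((g[:,:,1]<40)&(g[:,:,2]>g[:,:,2].max()*0.72)).astype(np.uint8)
  cs=[c for c in cv2.findContours(m,0,1)[0] if cv2.contourArea(c)>15]
  for c in cs:
    (u,v),ax,an=cv2.fitEllipse(cv2.convexHull(c)) if len(cv2.convexHull(c))>4 else ((0,0),0,0); x0,y0,w,h=cv2.boundingRect(c); print((u+x-16,v+y-14),ax,(x0+x-16,y0+y-14,w,h),onz(im,u+x-16,v+y-14,38))
  cv2.imwrite(f"pics/cup_{n}.png",cv2.resize(im["color"][y-30:y+30,x-40:x+40][:,:,::-1],None,fx=5,fy=5,interpolation=0))
a,b=cv2.imread("pics/cup_top.png"),cv2.imread("pics/cup_side.png"); cv2.imwrite("pics/cup.png",np.hstack([a,b]))
E
```

```text
top [267.48672547 168.76274849] [237.63047592 160.15450009]
(np.float64(268.11892318725586), np.float64(168.11892414093018)) (17.11610984802246, 17.53728675842285) (np.int64(260), np.int64(160), 17, 17) [641.35483855  -3.81595565  38.        ]
side [245.65753626 185.28803667] [219.56741803 196.01207198]
(np.float64(244.56404304504395), np.float64(185.49917793273926)) (11.071385383605957, 15.889151573181152) (np.int64(237), np.int64(180), 16, 12) [641.30244789   0.64664806  38.        ]
(np.int64(229), np.int64(171)) 0 (np.int64(255), np.int64(171), 7, 7) [718.97464472 -15.84831144  38.        ]
```

Call:
arm_command(targets=[1,-2,0,0,2.7,-5.2,0,0,4.4,-8.4,0,0,6.1,-11.7,0,0,7.8,-15,0,0,9.5,-18.3,0,0,11.2,-21.6,0,0,12.9,-24.9,0,0,14.6,-28.1,0,0,16,-30.8,0,0,16.8,-32.3,0,0,17.05,-32.8,0,0])

```text
time_s: 15.08
eef_pos: [641.5, -5.1, 216.3]
orientation: [-2.535, -1.853, 0.003]
wrist_force: [0.4, 0.8, -1.5]
grip_width: 0.374
finger_force: 40.0
```

Call:
arm_command(targets=[0,0,0,0,0,0,0,0,0,0,-2,0,0,0,-5,0,0,0,-7,0,0,0,-8,0,0,0,-8,0])

```text
time_s: 15.67
eef_pos: [638.0, 0.1, 135.7]
orientation: [-2.527, -1.858, 0.007]
wrist_force: [-0.3, 0.7, -1.0]
grip_width: 0.373
finger_force: 40.0
```

```bash
python3 f.py
```

```text
[ 6.39727816e+02 -5.07714321e-01  1.37628416e+02] [-2.52946984 -1.85919332  0.00284713] [-0.47835882 -0.51943848 -0.9389076 ] [ 0.01000471  0.00572026 -0.06061679] 0.3733538765009749
red [270  65   7  14  38] [273.   71.3]
red [288  64   3   7  19] [288.9  66.8]
red [239 160  12   3  15] [244.3 161.1]
red [204 349  17   9  41] [212.4 354.2]
tcp px [245.14714285 157.61208392] lower [[245.0, 168.0], [245.0, 164.0], [245.0, 158.0], [245.0, 151.0]]
```

Call:
arm_command(targets=[0,0,-2,0,0,0,-4,0,0,0,-5.5,0,0,0,-6.3,0,0,0,-6.3,0,0,0,-6.3,0])

```text
time_s: 16.22
eef_pos: [641.9, -2.1, 76.6]
orientation: [2.532, 1.858, 0.002]
wrist_force: [-0.3, -0.4, -0.5]
grip_width: 0.373
finger_force: 40.1
```

Call:
arm_command(targets=[0,0,-0.5,0,0,0,-1,0,0,0,-1.5,0,0,0,-1.9,0,0,0,-1.9,0,0,0,-1.9,0])

```text
time_s: 16.72
eef_pos: [640.7, -2.3, 56.0]
orientation: [-2.533, -1.858, 0.001]
wrist_force: [0.7, -0.1, -2.1]
grip_width: 0.373
finger_force: 40.1
```

Call:
arm_command(targets=[0,0,-0.2,0,0,0,-0.4,0,0,0,-0.4,0,0,0,-0.4,0])

```text
time_s: 17.05
eef_pos: [641.1, -2.3, 52.4]
orientation: [2.533, 1.858, 0.0]
wrist_force: [0.3, 0.3, -1.8]
grip_width: 0.368
finger_force: 40.1
```

Call:
arm_command(targets=[0,0,-0.1,0,0,0,-0.2,0,0,0,-0.2,0,0,0,-0.2,0])

```text
time_s: 17.38
eef_pos: [641.4, -2.3, 52.1]
orientation: [2.532, 1.858, 0.001]
wrist_force: [-2.1, 0.3, 6.5]
grip_width: 0.37
finger_force: 40.9
```

Call:
arm_command(targets=[0,0,0.1,0,0,0,0.1,0,0,0,0.1,0,0,0,0.1,0,0,0,0.1,0,0,0,0.1,0], jaw=5)

```text
time_s: 17.88
eef_pos: [640.9, -2.3, 51.2]
orientation: [-2.533, -1.858, 0.0]
wrist_force: [0.1, -0.4, 0.6]
grip_width: 0.583
finger_force: 0.0
```

```bash
cat >> f.py <<'E'
g=cv2.inRange(hs,(45,70,30),(85,255,255)); g[:150]=0; g[215:]=0; g[:,:200]=0; g[:,240:]=0
v,u=np.nonzero(g); print("green",len(u),u.mean() if len(u) else 0,v.mean() if len(u) else 0)
print("seat ring guess", [proj(s,(641.6,-2,z)).round(1).tolist() for z in(50,60,70,93)])
cv2.imwrite("pics/last.png",cv2.resize(s["color"][130:215,180:300][:,:,::-1],None,fx=6,fy=6,interpolation=0))
E
python3 f.py
```

```text
[640.94044512  -2.31734601  51.19749048] [-2.53298681e+00 -1.85802053e+00  2.63183728e-04] [0.26689227 0.78670154 0.29599009] [ 0.0197553  -0.0482628  -0.00303545] 0.5847465992218939
red [288  69   3   2   5] [288.8  69.4]
red [240 184   8   2   8] [243.5 184.8]
red [204 349  17   9  39] [212.4 354.3]
tcp px [245.34849518 181.56173453] lower [[245.0, 191.0], [245.0, 187.0], [245.0, 182.0], [245.0, 176.0]]
green 14 218.21428571428572 195.28571428571428
seat ring guess [[245.1, 181.8], [245.1, 179.2], [245.1, 176.4], [245.1, 170.1]]
```

Call:
arm_command(targets=[0,0,0.8,0,0,0,1.6,0,0,0,2.4,0,0,0,2.4,0,0,0,2.4,0])

```text
time_s: 18.35
eef_pos: [641.9, -2.4, 76.7]
orientation: [2.532, 1.857, 0.003]
wrist_force: [0.4, -0.9, -0.5]
grip_width: 0.587
finger_force: 0.0
```

```bash
cat > r.py <<'E'
from h import *
ims=[get("side")["color"].astype(float) for _ in range(3)]; x=env.sense(); print(x["time_s"],x["eef_pos"],x["wrist_force"],x["moment"],x["finger_force"])
c=np.mean(ims,0); w=c[160:200,228:262]; e=np.clip(w[:,:,0]-1.0*(w[:,:,1]+w[:,:,2])/2-12,0,None)
yy,xx=np.mgrid[160:200,228:262]; print("ring",e.sum(),(xx*e).sum()/e.sum(),(yy*e).sum()/e.sum())
cv2.imwrite("pics/r.png",cv2.resize(c[155:205,220:270,::-1].astype(np.uint8),None,fx=8,fy=8,interpolation=0))
E
python3 r.py
```

```text
18.5 [640.74673134  -2.25312631  75.31305597] [-0.73558403  0.31080847  0.01934552] [0.00746559 0.03740542 0.06002573] 0.0
ring 716.0 244.69506517690874 184.33566108007446
```

Call:
arm_command(targets=[-0.3,0.09,0,0,-0.5,0.15,0,0,-0.7,0.2,0,0,-0.8,0.23,0,0,-0.9,0.26,0,0,-0.9,0.26,0,0,-0.9,0.26,0,0])

```text
time_s: 19.08
eef_pos: [632.0, 0.3, 75.4]
orientation: [2.533, 1.858, 0.0]
wrist_force: [0.2, 0.7, -0.2]
grip_width: 0.582
finger_force: 0.0
```

```bash
python3 r.py
```

```text
19.2333 [6.32112016e+02 2.41018700e-01 7.54238112e+01] [-0.12624246 -0.55836597 -0.37546817] [0.01714721 0.03118455 0.01517193] 0.0
ring 734.6666666666666 244.5258620689655 184.26837568058073
```

Call:
arm_command(targets=[-0.1,0.03,0,0,-0.2,0.06,0,0,-0.2,0.06,0,0])

```text
time_s: 19.48
eef_pos: [629.7, 1.0, 75.4]
orientation: [-2.533, -1.858, 0.0]
wrist_force: [-0.1, -0.2, -1.6]
grip_width: 0.588
finger_force: 0.0
```

```bash
python3 r.py
```

```text
19.6333 [629.98912477   0.89235148  75.43287118] [ 0.61182062 -0.25550765  0.26455605] [-0.06172678 -0.00616639  0.01040718] 0.0
ring 728.5 244.56417295813316 184.27247769389155
```

Call:
arm_command(targets=[-0.1,0.03,0,0,-0.2,0.06,0,0,-0.2,0.06,0,0])

```text
time_s: 19.88
eef_pos: [627.7, 1.6, 75.4]
orientation: [-2.533, -1.858, 0.001]
wrist_force: [1.0, 0.2, 0.1]
grip_width: 0.588
finger_force: 0.0
```

```bash
python3 r.py
```

```text
20.0333 [628.01114556   1.49398152  75.44130191] [0.14444038 1.13083092 0.11998111] [-0.0102599  -0.02775861 -0.01487614] 0.0
ring 722.3333333333333 244.53322565759117 184.27318874019383
```

Call:
arm_command(targets=[0.4,-0.12,0,0,0.8,-0.23,0,0,1.3,-0.38,0,0,1.3,-0.38,0,0,1.3,-0.38,-0.8,0,1.3,-0.38,-1.6,0,1.0,-0.29,-1.6,0,0.7,-0.2,-1.6,0,0.4,-0.12,-1.6,0,0.4,-0.12,-1.6,0,0.4,-0.12,-1.6,0])

```text
time_s: 20.95
eef_pos: [631.8, 0.4, 59.7]
orientation: [2.533, 1.858, 0.0]
wrist_force: [-0.4, 0.1, -0.0]
grip_width: 0.588
finger_force: 0.0
```

```bash
python3 r.py
```

```text
21.1 [6.32379667e+02 2.16081833e-01 5.97731688e+01] [ 0.28382161  0.36616438 -0.21976444] [-0.05263903  0.01387971  0.00176589] 0.0
ring 752.0 244.55274822695037 184.24911347517727
```

Call:
arm_command(targets=[-0.1,0.03,0,0,-0.2,0.06,0,0,-0.2,0.06,0,0])

```text
time_s: 21.35
eef_pos: [629.7, 1.0, 59.4]
orientation: [-2.533, -1.858, 0.0]
wrist_force: [-0.6, 0.7, -0.3]
grip_width: 0.58
finger_force: 0.0
```

```bash
python3 r.py
```

```text
21.5 [630.03830523   0.8443567   59.44013346] [-0.27880326 -0.7461976  -0.79456402] [ 0.02462589 -0.01909678 -0.0324599 ] 0.0
ring 742.1666666666665 244.54592409611502 184.28385358185494
```

Call:
arm_command(targets=[-0.1,0.03,0,0,-0.2,0.06,0,0,-0.2,0.06,0,0])

```text
time_s: 21.75
eef_pos: [627.7, 1.6, 59.3]
orientation: [-2.533, -1.858, 0.001]
wrist_force: [0.1, 0.2, -0.6]
grip_width: 0.586
finger_force: 0.0
```

```bash
python3 r.py
```

```text
21.9 [628.00359649   1.49080436  59.41405461] [ 0.41752542 -0.35807542 -0.08535139] [ 0.03609062 -0.01702719  0.01845069] 0.0
ring 741.8333333333333 244.5466187373624 184.28218377892608
```

View pics/r.png

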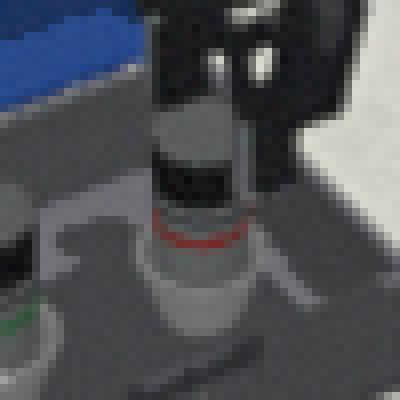

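The objective stands upright in the cup, its top at about (244,171). The fingertips, at about (252,179), seem to be passing just over its top. I'll go lower and push again.

Call:
arm_command(targets=[0.4,-0.12,0,0,0.8,-0.23,0,0,1.3,-0.38,0,0,1.3,-0.38,0,0,1.3,-0.38,-0.4,0,1.3,-0.38,-0.8,0,1.0,-0.29,-0.8,0,0.7,-0.2,-0.8,0,0.5,-0.15,-0.8,0,0.5,-0.15,-0.8,0,0.5,-0.15,-0.8,0])

```text
time_s: 22.82
eef_pos: [632.8, 0.1, 51.6]
orientation: [2.533, 1.858, 0.0]
wrist_force: [0.3, 0.5, 0.3]
grip_width: 0.582
finger_force: 0.0
```

```bash
python3 r.py
```

```text
22.9667 [ 6.33251837e+02 -1.76385508e-02  5.16414274e+01] [0.70099278 0.64029028 0.22383752] [-0.03091479  0.01293815  0.0181283 ] 0.0
ring 759.0 244.53118137900745 184.27272727272728
```

Call:
arm_command(targets=[-0.1,0.03,0,0,-0.2,0.06,0,0,-0.2,0.06,0,0])

```text
time_s: 23.22
eef_pos: [630.9, 0.6, 51.5]
orientation: [2.533, 1.858, 0.0]
wrist_force: [-0.4, -0.7, 0.9]
grip_width: 0.584
finger_force: 0.1
```

```bash
python3 r.py
```

```text
23.3667 [6.31065996e+02 5.66045911e-01 5.14487889e+01] [-0.25655953 -0.60127626  0.73988567] [-0.02114561 -0.02458658  0.00047421] 0.0974978122394532
ring 732.5000000000001 244.79544937428895 184.3720136518771
```

Call:
arm_command(targets=[-0.1,0.03,0,0,-0.2,0.06,0,0,-0.2,0.06,0,0])

```text
time_s: 23.62
eef_pos: [628.8, 1.2, 51.4]
orientation: [-2.533, -1.858, 0.0]
wrist_force: [-0.1, -0.3, 0.4]
grip_width: 0.586
finger_force: 0.2
```

```bash
python3 r.py
```

```text
23.7667 [628.97336364   1.1918911   51.42097624] [-0.18167396 -0.11640694  0.22084913] [-0.02243883 -0.0312457  -0.00514803] 0.12511012268078048
ring 722.5 244.5886966551327 184.76724336793544
```

Call:
arm_command(targets=[-0.1,0.03,0,0,-0.2,0.06,0,0,-0.2,0.06,0,0])

```text
time_s: 24.02
eef_pos: [627.2, 1.8, 51.6]
orientation: [2.533, 1.858, 0.001]
wrist_force: [1.5, -0.4, -0.2]
grip_width: 0.587
finger_force: 0.4
```

```bash
python3 r.py
```

```text
24.1667 [627.27120575   1.74222496  51.57308938] [ 0.47565217 -0.28375482  0.57741878] [-0.07949186 -0.20017087 -0.01770423] 0.4526771770179039
ring 798.5 245.23314548111043 184.9023168440827
```

Call:
arm_command(targets=[-0.08,0.02,0,0,-0.15,0.04,0,0,-0.15,0.04,0,0])

```text
time_s: 24.42
eef_pos: [625.6, 2.2, 51.5]
orientation: [2.533, 1.858, 0.0]
wrist_force: [0.9, 0.0, 1.5]
grip_width: 0.593
finger_force: 0.6
```

```bash
python3 r.py; python3 - <<'E'
from h import *
s=get("side")
# tilt from the top-face centroid: predicted pixel of the axis at ring/top heights, upright and tilted
X=np.array([.959,-.281,0])
for th in(0,.05,.1):
  f=np.array([641.6,-2,13]); a=np.array([0,0,np.cos(th)])-X*np.sin(th); print(th,proj(s,f+a*40).round(2),proj(s,f+a*80).round(2))
E
```

```text
24.5667 [625.63679438   2.17418031  51.49323108] [-0.10969144 -0.15437004  1.23888736] [-0.06267884 -0.16277232 -0.00210201] 0.5686174533184385
ring 683.5 244.47500609607408 185.16142404291634
0 [245.1  181.03] [245.05 170.07]
0.05 [245.47 181.45] [245.82 170.89]
0.1 [245.84 181.89] [246.58 171.77]
```

Call:
arm_command(targets=[0.1,-0.03,0,0,0.2,-0.06,0,0,0.35,-0.1,0,0,0.5,-0.15,0,0,0.8,-0.23,0,0,1.2,-0.35,0,0,1.5,-0.44,0,0,1.5,-0.44,0,0,1.5,-0.44,0,0])

```text
time_s: 25.37
eef_pos: [640.7, -2.3, 51.3]
orientation: [-2.533, -1.858, 0.0]
wrist_force: [-0.0, 0.1, 0.9]
grip_width: 0.584
finger_force: 0.0
```

```bash
python3 r.py
```

```text
25.5167 [640.21866155  -2.12732233  51.32882202] [-0.18881216 -0.26458905 -0.64368653] [ 0.01379716 -0.00536434 -0.01129409] 0.0
ring 768.3333333333334 244.45509761388286 184.23470715835143
```

Call:
arm_command(targets=[0,0,0.5,0,0,0,2,0,0,0,5,0,0,0,9,0,0,0,13,0,0,0,17,0,-3,0,20,0,-6,0,20,0,-10,0,20,0,-14,0,20,0,-14,0,20,0,-14,0,20,0])

```text
time_s: 26.52
eef_pos: [497.2, -1.5, 251.6]
orientation: [-2.532, -1.857, 0.002]
wrist_force: [1.1, 0.2, 1.5]
grip_width: 0.585
finger_force: 0.0
```

```bash
python3 r.py; python3 f.py | tail -6; python3 - <<'E'
from h import *
s=get("side"); g=s["color"].astype(int)
# top face of both objectives: bright grey blob centroid vs upright prediction
for n,p in(("red",(641.6,-2,93)),("green",(664.5,78.5,93))):
  u,v=proj(s,p); x,y=int(u),int(v); w=g[y-8:y+9,x-9:x+10]; print(n,(u.round(1),v.round(1)))
  print("\n".join(" ".join(f"{k:3d}" for k in r) for r in w.mean(2).astype(int)[::2]))
hs=cv2.cvtColor(s["color"],cv2.COLOR_RGB2HSV); m=cv2.inRange(hs,(105,120,30),(125,255,255)); m[:90]=0;m[220:]=0;m[:,:165]=0;m[:,300:]=0
ct=max(cv2.findContours(m,0,1)[0],key=cv2.contourArea);print("lid",cv2.approxPolyDP(cv2.convexHull(ct),4,True)[:,0].tolist())
E
```

```text
26.6667 [502.38113498  -2.5679687  252.28572316] [ 0.09748276 -0.04646915  0.15660914] [-0.07505701 -0.00745645 -0.02694238] 0.0
ring 602.1666666666666 244.72073069471358 184.18599501799062
red [255  73   3   8  23] [256.   76.3]
red [240 184  10   2  11] [244.3 184.5]
red [204 349  17   9  37] [212.4 354.2]
tcp px [291.05165573 141.64921457] lower [[290.0, 155.0], [290.0, 149.0], [291.0, 142.0], [292.0, 134.0]]
green 13 218.15384615384616 195.15384615384616
seat ring guess [[245.1, 181.8], [245.1, 179.2], [245.1, 176.4], [245.1, 170.1]]
red (np.float64(245.1), np.float64(170.1))
 71  80  77  87  89  76  75  59  70 100 139 177 176 168 169 168 167 168 168
 85  62  51  57  57  55  55  54  53  50  68 103 147 169 169 165 167 166 164
 58  54  50  53  55  60  51  58  60  53  51  60  75 104 144 172 174 171 174
 54  62  55  64  94 121 125 123 124 127 126 121 114  94  77 103 146 170 168
 56  52  69 120 128 123 121 116 123 121 125 119 124 126 113  60  74 106 143
 56  58  61 105 122 125 125 122 121 119 123 122 124 123  93  49  50  58  75
 60  54  39  30  62  89 105 117 118 116 114 106  69  55  
[... 264 characters left out ...]
 55  55  59  59  58  57  56
 80  71  63  61  58  56  54  56  56  58  57  55  57  58  57  53  55  59  58
 52  57  53  57  52  58  55  58  59  61  54  55  53  57  55  56  55  58  55
 58  56  52  67  90 120 123 123 124 125 120 121 115  94  65  56  55  53  59
 55  59  81 119 128 125 119 120 120 119 120 124 120 124 117  63  60  77  87
 50  63  86 128 128 123 123 120 116 121 120 121 123 121 108  75  91  89  94
 57  52  38  67 113 126 119 122 125 124 125 118 100  69  37  49  93  90  91
 56  66  53  15  21  30  41  51  49  49  49  29  26  11  21  53  94  91  89
 92  94  85  33  14  21  17  14  20   4  26  10   5   7  15  50  92  95  90
lid [[234, 111], [242, 160], [189, 179], [183, 174], [171, 126]]
```

The lid stays open. Both objectives stand upright at the same height (their tops look alike in the image), and the arm is clear, so I'm handing in.

```bash
python3 -c "
from h import *
print(ticket.hand_in())"
```

```text
the job is handed in; nothing more can be done
None
```

The job is handed in, with no verdict returned: the lid is open at its stop, and the red-ringed objective was seated in the empty cup, rocked by about 0.1 rad and left standing upright and free; I saw nothing else disturbed, but I did not re-measure the loose bench items at the end.

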